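Draw the bedside vent flap shut with the hook pole

ROBOT

A 7-joint arm with a two-finger parallel gripper is mounted at the origin on the work surface. World frame = base frame: x ahead of the robot, y to its left, z up, the work surface at z = 0. Lengths are in m, angles in degrees, forces in N, time in s.
With the tool pointing down it reaches from about 0.4 to 0.9 m from the base axis. Payload 5.5 kg.
Tool frame: the origin (TCP) lies midway between the tips of the shut fingers; the grasp point (between the pads) lies 19 mm behind it; z points along the fingers, y is the direction in which the jaws open and shut (so a half turn about z gives the same grasp; the last joint's range is limited). The gripper opens to 85 mm and grips with 20 to 120 N. Pads are 22 mm wide; open, the fingers measure 114 mm over their backs; the gripper's body (76 mm by 85 mm) begins 54 mm behind the grasp point. The pads swing forward as they close: fully open they stand 13 mm farther back than shut.
Start: joints at [89.507, 28.699, -24.465, 88.831, 12.651, 65.22, -12.049], TCP at [0.175, -0.626, 0.231] pointing down, gripper open.
Joint ranges: [-164.97, 164.97], [-17.58, 116.51], [-87.97, 89.64], [11.32, 138.91], [-80.73, 260.73], [10.89, 115.49], [-147.41, 147.41]. Speed limits (degrees/s): [147.25, 147.25, 180, 180, 180, 180, 180].

INTERFACE

Orientations are given as [roll, pitch, yaw] about the fixed x, y, z axes, in that order (R = Rz(yaw) Ry(pitch) Rx(roll)).
In Python, from workcell import * gives the robot as it stands.
- The arm moves only by the shell command python3 -m handwheel 'ROWS'. ROWS is text: rows parted by semicolons, each of 7 numbers parted by spaces: the shift along the tool's x, y, z in mm, then the turn, a rotation vector about the tool's x, y, z in degrees, then the opening, from 0 (shut) to 1 (fully open). A call has 1 to 8 rows; each row shifts and turns the commanded pose from where the row before left it, along the tool's axes as they then stand; what a row does not reach is not made up. A row lasts 1/10 s, in which the tool goes at most 50 mm and 8.59 degrees, less where a joint would pass 70% of its speed; a pose out of reach is approached as far as the arm can. A call with a gripper value outside its range is refused whole. The fingers move at their own pace and stop on an object; the grip force is fixed at half the most. Time passes only in rows, so rows that do not move let the fingers close. It gives the time, the measured TCP pose, the force and the opening at its end, in the units of the state.
- observe(): the state, without advancing time (a new reading comes with each control period).
- read_camera(name): name is "side" or "top" or "wrist"; returns a dict with "frame" (400x640x3 uint8, red, green, blue), "mtx" (3x3 intrinsics, pixels), "T" (4x4, takes a point from camera to world coordinates); the wrist camera has in their place "tool_from_camera" (4x4, takes a point from camera to tool coordinates, whose origin is the TCP and whose axes are the flange's). Camera axes: x right, y down, z forward; pixel columns grow to the right and rows downward; lengths in m; the calibration is good to about 2 mm. The wrist camera is an equidistant fisheye: a pixel r from the principal point sees the ray r / f radians off the axis. A picture is of the moment at which its call begins: read the wrist's pose just before it. There is no depth.
- job_done(): hands the job in, once; it reports no verdict.
Trained networks look in a picture, given as the dict that the camera call returned (one of the last four; its "shot" number tells which), for a name from the list of things; names that differ only in an ending like _2 or _b are one class to them, and where a whole thing is asked for, a point or a joint stands for the part that bears it (a point fixed in the world has none). Each returns a list of dicts, best first, with "score" (0 to 1); they miss things now and then, are a little off and sometimes report something else, mostly with a low value. They report only what shows in the picture. A call takes as long as a camera call.
- boxes_of(label, picture): "bbox" ([left, top, right, bottom] in pixels, round what is visible of it).
- outline_of(label, picture): "pixels" (400x640 bool, what is visible of it) and "bbox" ([left, top, right, bottom] in pixels, round what is visible of it).
The state is a dict: "t": time; "joint_pos": joint angles; "qd": joint speeds; "tau": joint torques, N m; "position": TCP position; "orientation": TCP orientation; "wrist_force": force on the tool from outside, world axes, zero at the start; "ft_torque": the same for the moment, N m; "gripper_width": finger opening in m.
Only numpy, scipy, OpenCV 4.12 (cv2) and the standard library are available. Lean on these libraries where they do the work, as an engineer would, in place of code of your own. Each camera call takes 0.05 s, during which the arm holds its last target.

TASK

The air vent flap in the cane-faced bedside screen is tipped back open. Take the hook pole from its rest, pass its hook through the brass ring eye on top of the flap and draw the flap fully shut without slamming it or touching it with the robot itself. Then unhook the pole and lay it back across both bars of its rest, leaving the flap shut and the tissue box, clock and dish where they stand.

Things in the scene. Friction and masses are not known exactly. Their poses are not given: they have to be found in the camera images.
- pole_grip (a point): centre of the black rubber grip of the hook pole (90 mm long, 22 x 22 mm section). The pole is a 14 x 14 mm square brass rod, 365 mm long, about 0.16 kg, balanced about at the grip, lying level; this point is the middle of the rod. x points along the rod to the hook end, z up, y to the side where the hook finger points. It lies 52 mm above the table, across the two bars of its rest
- hook (a point): middle of the hook finger: a straight round steel finger 8 mm thick that leaves the hook end of the pole at a right angle, sideways along the pole's y, level with the rod. It reaches 62 mm out from the rod's side and ends in a 12 mm ball. This point lies 175 mm along the pole's x and 37 mm along its y from pole_grip; the ball's end is 38 mm further along y. Same axes as pole_grip
- ring (a point): centre of the brass ring eye that stands on the middle of the flap's top edge: bore 32 mm, 48 mm over all, 8 mm thick. The axis of the bore is y (level, along the hinge), so the hook finger enters sideways, and the ring can turn about it. z points from the hinge to the ring (up when shut), x away from the robot. The flap's wooden top edge (312 mm wide) is 30 mm below this centre along z
- hinge (a point): middle of the flap's hinge line, on the fixed screen, 115 mm above the table. y is the hinge line (to the robot's left), x points away from the robot at right angles to the screen. The ring centre is 185 mm from here, straight above when shut. The screen is 360 mm wide; its two side posts, 170 mm to either side of here, end 250 mm above the table; an outlet housing 95 mm high stands behind it
- flap (a joint): how far the flap is tipped back, away from the robot: 0 is shut (upright, flush with the screen, at a firm stop), 0.8 rad is the far stop. It starts open by 0.4 to 0.65 rad. A stiff hinge keeps it where it is left; it takes about 2 N at the ring to move it
- rest: fixed dark wood pole rest, origin at the centre of its underside, on the table; x along the pole. Two crossbars 20 mm thick and 130 mm long (along y) at 100 mm either way along x, flat tops 45 mm above the table, with a 14 mm high stub at each end that leaves 110 mm between; between the bars only an 8 mm base board, 90 mm wide
- tissue_box: black tissue box, 120 x 120 x 130 mm high (tissue up to 160 mm), loose, origin under its centre
- clock: round white desk clock, 110 mm across, 115 mm high, 50 mm deep, loose, origin under its centre
- dish: dark round dish, 120 mm across, 18 mm high, loose, origin under its centre

How it is judged (in metres and radians):
On the way, in this order (a step that is already met when the one before it is completed fails the run):
1. the pole is lifted off its rest (height (world z) of pole_grip above 0.1 m), for 0.1 s.
2. the hook finger is through the ring eye while the flap is still open (x of hook in the frame of ring between -0.02 and 0.02 m and z of hook in the frame of ring between -0.02 and 0.02 m and y of hook in the frame of ring between -0.034 and 0.034 m and value of joint flap above 0.25 rad), for 0.1 s.
3. the flap has been drawn shut with the hook in the ring (value of joint flap below 0.05 rad and x of hook in the frame of ring between -0.02 and 0.02 m and z of hook in the frame of ring between -0.02 and 0.02 m and y of hook in the frame of ring between -0.034 and 0.034 m), for 0.1 s.
At the end, for the whole second after the job is handed in: Flap still and shut within 0.05 rad; pole released on both bars of its rest (middle within 50 mm of the rest's middle along and across, 46 to 58 mm above its underside, within 0.4 rad of its direction); tissue box, clock, dish within 20 mm of where they stood (value of joint flap below 0.05 rad and x of pole_grip in the frame of rest between -0.05 and 0.05 m and y of pole_grip in the frame of rest between -0.05 and 0.05 m and z of pole_grip in the frame of rest between 0.046 and 0.058 m and angle between the x axis of pole_grip and the x axis of rest, either way round below 0.4 rad and velocity of joint flap below 0.05 rad/s and distance of each of tissue_box, clock, dish from where it was at the start of the episode below 0.02 m); the robot touches nothing.
It fails at once if the robot itself touches the flap (contact force between any of the fingers, the arm and flap above 1 N).
It fails at once if the flap is slammed (faster than 2 rad/s towards shut) (velocity of joint flap below -2 rad/s).
It fails at once if tissue box, clock or dish shoved by more than 20 mm (distance of any of tissue_box, clock, dish from where it was at the start of the episode above 0.02 m).
It also fails if it takes over 56 s, if anything falls off the work surface, if the arm or the gripper's body presses on something with over 40 N, if the wrist force passes 120 N, or if a joint passes its speed limit or range.

## Working session

There is one attempt and no reset: what is moved stays moved. The work goes in short steps, Python scripts to look and compute and a shell command to move; the robot and the scene stay as the last step left them, time stands still between calls to the robot, and variables do not carry over. Pictures are saved under pics/ and viewed, and the job is handed in when it is done.

```bash
ls; mkdir -p pics; python3 - <<'E'
from workcell import *
import cv2
print(observe())
for n in ["side","top","wrist"]:
    p=read_camera(n)
    cv2.imwrite(f"pics/{n}0.png",p["frame"][:,:,::-1])
    print(n,p["mtx"].tolist(),p.get("T",p.get("tool_from_camera")).tolist(),p["shot"])
    for l in ["pole_grip","hook","ring","flap","rest","tissue_box","clock","dish"]:
        try:
            b=boxes_of(l,p); print(l,[(x["bbox"],round(x["score"],2)) for x in b[:2]])
        except Exception as e: print(l,e)
E
```

```text
pics
{'t': 0.0, 'joint_pos': array([ 89.50745965,  28.75527047, -24.45315352,  88.89287543,
        12.65182036,  65.21879301, -12.04922111]), 'qd': array([-0.12710184, -0.00976361, -0.00798122,  0.03665886, -0.04699831,
       -0.05159128,  0.0307989 ]), 'tau': array([ 3.42112808e-04, -5.69516695e+01, -5.81624866e+00, -2.80939329e+01,
        1.06859251e-02,  1.18951080e-02, -1.06325513e-05]), 'position': array([ 0.17426481, -0.6254746 ,  0.23023286]), 'orientation': array([-1.79886800e+02, -3.34257652e-03,  1.55765013e+01]), 'wrist_force': array([ 0.52303231, -0.24330267,  0.06850695]), 'ft_torque': array([ 0.00190818, -0.03434039,  0.00501098]), 'gripper_width': 0.08533333021004769}
side [[450.4654033425036, 0.0, 322.00612650804624], [0.0, 450.4654033425036, 199.6623957428046], [0.0, 0.0, 1.0]] [[0.8000221984858842, -0.4485053138057069, 0.398506543757887, 0.10120571005722911], [-0.5998470059873255, -0.6114006271251387, 0.516113207115482, -0.5160941296431428], [0.012167634850444572, -0.6519449797636542, -0.758168643524061, 0.994200395526846], [0.0, 0.0, 0.0, 1.0]] 1
pole_grip [([31
[... 1072 characters left out ...]
4, 225.3, 269.3], 0.76)]
clock [([231.9, 224.0, 271.1, 238.5], 0.91)]
dish [([285.7, 220.6, 324.0, 252.8], 0.67)]
wrist [[309.70691628693146, 0.0, 324.506745752949], [0.0, 309.70691628693146, 200.53319778897523], [0.0, 0.0, 1.0]] [[-7.273071363668398e-05, -0.9577213135982166, -0.2876975498504413, 0.0733090180072945], [0.9999999967927686, -7.930415139566373e-05, 1.1194265111655754e-05, -0.0006635128648336819], [-3.3536596336914594e-05, -0.28769754811356213, 0.9577213162944311, -0.14226947723062658], [0.0, 0.0, 0.0, 1.0]] 3
pole_grip [([73.1, 0.0, 112.8, 47.9], 0.65)]
hook [([74.3, 0.6, 112.6, 44.7], 0.77)]
ring []
flap []
rest [([109.5, 1.9, 152.7, 22.8], 0.78)]
tissue_box []
clock []
dish []
```

View pics/side0.png

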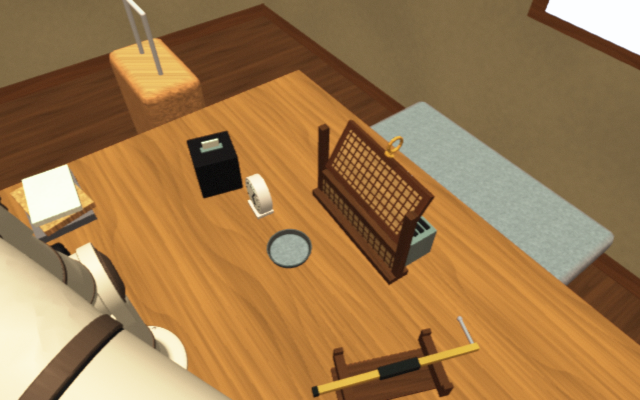

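View pics/top0.png

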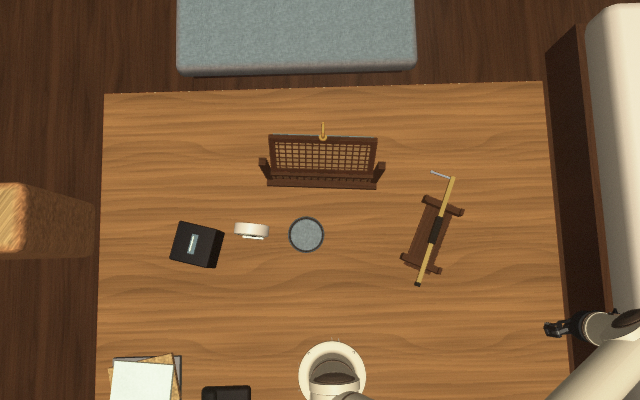

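```bash
python3 - <<'E'
import cv2
a=cv2.imread("pics/top0.png"); cv2.imwrite("pics/topz.png",cv2.resize(a[110:300,250:470],None,fx=3.5,fy=3.1,interpolation=cv2.INTER_CUBIC)[:600,:800])
a=cv2.imread("pics/side0.png"); cv2.imwrite("pics/sidez.png",cv2.resize(a[100:400,290:490],None,fx=2,fy=2,interpolation=cv2.INTER_CUBIC))
E
```

```text
(no output)
```

View pics/topz.png

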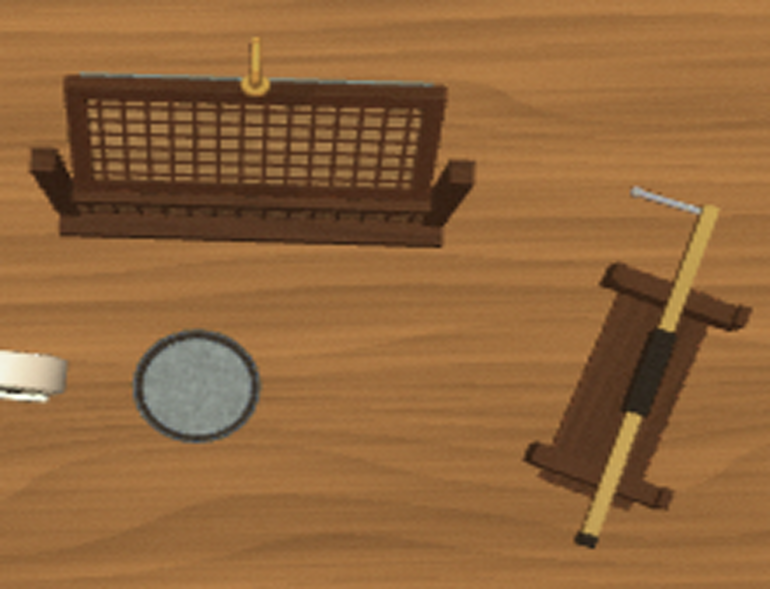

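View pics/sidez.png

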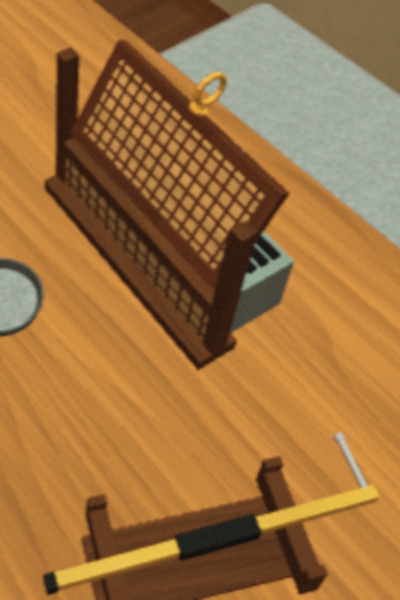

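Both views are clear: the ring sits at about side (395,146) and top (323,130). The pole's hook finger points to world +y, towards the flap. Next I'll fit the poses.

```bash
cat > h.py <<'E'
import numpy as np, cv2
from scipy.optimize import least_squares
from scipy.spatial.transform import Rotation as R
K={"side":np.array([[450.4654,0,322.006],[0,450.4654,199.6624],[0,0,1]]),"top":np.array([[503.918,0,316.578],[0,503.918,200.5747],[0,0,1]])}
T={"side":np.array([[0.8000221984858842, -0.4485053138057069, 0.398506543757887, 0.10120571005722911], [-0.5998470059873255, -0.6114006271251387, 0.516113207115482, -0.5160941296431428], [0.012167634850444572, -0.6519449797636542, -0.758168643524061, 0.994200395526846], [0.0, 0.0, 0.0, 1.0]]),
"top":np.array([[-0.027093214952746525, -0.9902495568228799, 0.13664469589272132, 0.3287330572426524], [-0.9996103787991103, 0.02775609737609359, 0.002947822170316923, 0.02818860260235163], [-0.006711803082874057, -0.13651159024250953, -0.9906157365138298, 1.650875055996989], [0.0, 0.0, 0.0, 1.0]])}
def proj(c,P):
    q=(np.atleast_2d(P)-T[c][:3,3])@T[c][:3,:3]
    q=q@K[c].T
    return q[:,:2]/q[:,2:]
def Rz(a): return R.from_euler('z',a).as_matrix()
def ry(a): return R.from_euler('y',a).as_matrix()
def screen(p): # x,y,yaw,flap -> posts L,R, flap corners L,R, ring
    x,y,w,f=p; o=np.array([x,y,.115]); A=Rz(w); B=A@ry(f)
    return np.array([o+A@[0,.17,.135],o+A@[0,-.17,.135],o+B@[0,.156,.155],o+B@[0,-.156,.155],o+B@[0,0,.185]])
def pole(p): # x,y,z,yaw,pitch: tail, tip, ball, grip
    o=np.array(p[:3]); A=R.from_euler('zy',[p[3],p[4]]).as_matrix()
    return np.array([o+A@[-.1825,0,0],o+A@[.1825,0,0],o+A@[.175,.069,0],o])
def fit(model,obs,p0):
    f=lambda p: np.concatenate([(proj(c,model(p))-obs[c]).ravel()[~np.isnan(np.array(obs[c])).ravel()] for c in obs])
    r=least_squares(f,p0,loss='soft_l1'); return r.x, f(r.x).reshape(-1,2)
E
python3 - <<'E'
from h import *
def zs(L): return np.array([(290+(x+.5)/2-.5,100+(y+.5)/2-.5) for x,y in L])
def zt(L): return np.array([(250+(x+.5)/3.5-.5,110+(y+.5)/3.1-.5) for x,y in L])
p,r=fit(screen,{"side":zs([(67,52),(241,233),(123,42),(286,192),(211,91)]),"top":zt([(44,157),(461,169),(68,77),(446,88),(256,63)])},[.6,0,0,.5])
print("screen",p.round(4),"ring",screen(p)[4].round(4));print(r.round(1).tolist())
p,r=fit(pole,{"side":zs([(50,582),(375,492),(340,437),(219,536)]),"top":zt([(586,542),(711,208),(636,190),(650,373)])},[.5,-.3,.052,-.3,0])
print("pole",p.round(4));print(r.round(1).tolist())
E
```

```text
screen [ 0.6296  0.0145 -0.0683  0.5168] ring [0.7208 0.0082 0.2758]
[[-0.1, 0.8], [0.2, -1.2], [-0.2, -1.4], [0.3, 0.6], [-0.1, -0.8], [-0.2, 0.2], [0.5, 1.0], [-0.7, -0.0], [0.5, 0.6], [0.4, -1.0]]
pole [ 0.4471 -0.3411  0.0541 -0.3746  0.0137]
[[-0.5, 0.2], [-0.1, 0.2], [-0.3, 0.0], [-0.5, -0.1], [0.4, -0.5], [0.1, -0.8], [0.4, 0.1], [0.1, -0.8]]
```

```bash
cat >> h.py <<'E'
def go(pos,yaw,rp=(180,0)):
    from workcell import observe
    s=observe(); A=R.from_euler('xyz',s["orientation"],degrees=True); B=R.from_euler('xyz',[rp[0],rp[1],yaw],degrees=True)
    d=A.inv().apply(np.array(pos)-s["position"])*1000; d2=B.inv().apply(np.array(pos)-s["position"])*1000
    print("t",s["t"],"pos",s["position"].round(4),"ori",s["orientation"].round(2),"grip",round(s["gripper_width"],4),"F",s["wrist_force"].round(1))
    print("shift now-axes",d.round(1),"shift if turned first",d2.round(1),"turn",(A.inv()*B).as_rotvec(degrees=True).round(2))
E
python3 -c "
from h import *
go([.447,-.341,.13],-21.5)"
```

```text
t 1.35 pos [ 0.1745 -0.6261  0.2313] ori [180.    -0.    15.57] grip 0.0853 F [-0.1 -0.3  0.5]
shift now-axes [ 339.  -201.5  101.3] shift if turned first [ 149.  -365.1  101.3] turn [ 0.   -0.   37.07]
```

```bash
python3 -m handwheel '0 0 0 0 0 6 1;0 0 0 0 0 6 1;0 0 0 0 0 6 1;0 0 0 0 0 6 1;0 0 0 0 0 6 1;0 0 0 0 0 7 1;10 -25 0 0 0 0 1;12 -30 0 0 0 0 1'; python3 -m handwheel '13 -31 5 0 0 0 1;13 -31 5 0 0 0 1;13 -31 10 0 0 0 1;13 -31 10 0 0 0 1;13 -31 10 0 0 0 1;13 -31 10 0 0 0 1;13 -31 10 0 0 0 1;13 -31 10 0 0 0 1';  python3 -m handwheel '13 -31 10 0 0 0 1;10 -31 10 0 0 0 1;0 0 0 0 0 0 1'; python3 - <<'E'
from h import *
from workcell import *
go([.447,-.341,.13],-21.5)
p=read_camera("wrist"); cv2.imwrite("pics/w1.png",p["frame"][:,:,::-1])
E
```

```text
t: 2.15
position: [0.2139, -0.5835, 0.2311]
orientation: [180.0, 0.0, -21.6]
wrist_force: [0.4, -0.2, 0.1]
gripper_width: 0.0855
t: 2.95
position: [0.4034, -0.3892, 0.1611]
orientation: [180.0, -0.0, -21.4]
wrist_force: [1.3, -1.3, -0.0]
gripper_width: 0.0853
t: 3.25
position: [0.4499, -0.3348, 0.1404]
orientation: [-179.8, 0.0, -21.0]
wrist_force: [-0.7, -0.6, -0.5]
gripper_width: 0.0857
t 3.25 pos [ 0.4499 -0.3348  0.1404] ori [-1.7978e+02  3.0000e-02 -2.0950e+01] grip 0.0857 F [-0.7 -0.6 -0.5]
shift now-axes [-0.5  6.9 10.3] shift if turned first [-0.5  6.9 10.4] turn [-0.22  0.03  0.55]
```

View pics/w1.png

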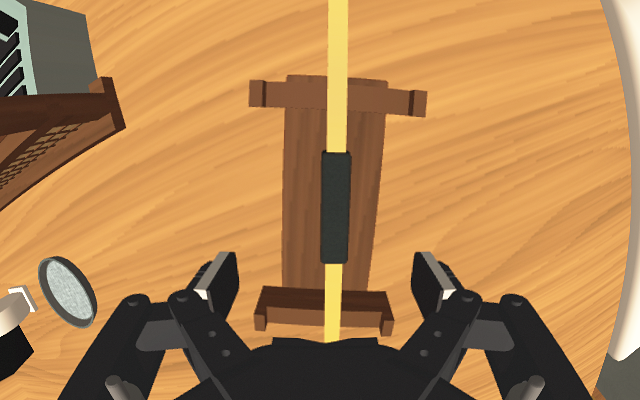

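The rod lies between the open fingers. The grip spans rows 150–265 and is centred at about column 336. I'll back-project it to check the alignment.

```bash
cat >> h.py <<'E'
TC=np.array([[-7.273e-05,-0.95772131,-0.28769755,0.07330902],[1,-7.93e-05,1.12e-05,-0.00066351],[-3.35e-05,-0.28769755,0.95772132,-0.14226948],[0,0,0,1]])
def wray(s,uv):
    d=np.array(uv)-[324.5067,200.5332]; r=np.hypot(*d); th=r/309.7069
    v=np.array([*(d/r*np.sin(th)),np.cos(th)]) if r>0 else np.array([0,0,1.])
    A=R.from_euler('xyz',s["orientation"],degrees=True).as_matrix()
    return s["position"]+A@TC[:3,3], A@TC[:3,:3]@v
def wplane(s,uv,z):
    o,d=wray(s,uv); return o+d*(z-o[2])/d[2]
def wproj(s,P):
    A=R.from_euler('xyz',s["orientation"],degrees=True).as_matrix()
    q=TC[:3,:3].T@(A.T@(np.array(P)-s["position"])-TC[:3,3]); r=np.hypot(*q[:2]); th=np.arctan2(r,q[2])
    return np.array([324.5067,200.5332])+q[:2]/r*th*309.7069
E
python3 - <<'E'
from h import *
from workcell import *
s=observe()
A=R.from_euler('xyz',s["orientation"],degrees=True)
f=lambda uv,z:(wplane(s,uv,z).round(4),(A.inv().apply(wplane(s,uv,z)-s["position"])*1000).round(1))
for uv in [(336,152),(334.5,264)]: print("grip end",f(uv,.063))
print("rod",f((338.5,5),.059),f((332.5,338),.059))
for uv in [(258,94),(418,103),(262,326),(388,330)]: print("bar",f(uv,.052))
E
```

```text
grip end (array([ 0.4861, -0.3602,  0.063 ]), array([43.4,  7.6, 77.8]))
grip end (array([ 0.4027, -0.3278,  0.063 ]), array([-46. ,   7.4,  77.8]))
rod (array([ 0.5872, -0.4012,  0.059 ]), array([152.5,   9.4,  81.7])) (array([ 0.3249, -0.2972,  0.059 ]), array([-129.6,    6.9,   81.9]))
bar (array([ 0.5471, -0.3219,  0.052 ]), array([ 86.6, -50.1,  88.9]))
bar (array([ 0.4986, -0.4319,  0.052 ]), array([80.9, 70. , 88.7]))
bar (array([ 0.356 , -0.2366,  0.052 ]), array([-122.4,  -60.9,   89. ]))
bar (array([ 0.3073, -0.3485,  0.052 ]), array([-127.6,   61.1,   88.8]))
```

```bash
python3 -m handwheel '-1 3.5 0 0 0 0.5 1;0 4 15 0 0 0 1;0 0 20 0 0 0 1;0 0 25 0 0 0 1;0 0 20 0 0 0 1;0 0 16 0 0 0 1;0 0 12 0 0 0 1;0 0 0 0 0 0 1'; python3 - <<'E'
from h import *
go([.444,-.344,.031],-21.6)
E
```

```text
t: 4.1
position: [0.4413, -0.3472, 0.0314]
orientation: [-180.0, 0.2, -22.0]
wrist_force: [-0.2, -0.2, 0.1]
gripper_width: 0.0856
t 4.1 pos [ 0.4413 -0.3472  0.0314] ori [-1.7996e+02  1.7000e-01 -2.1980e+01] grip 0.0856 F [-0.2 -0.2  0.1]
shift now-axes [ 1.3 -4.   0.4] shift if turned first [ 1.3 -4.   0.4] turn [-0.04  0.17 -0.38]
```

```bash
python3 -m handwheel '1 -3.5 0 0 0 -0.4 0.6;0 0 0 0 0 0 0;0 0 0 0 0 0 0;0 0 0 0 0 0 0;0 0 0 0 0 0 0;0 0 0 0 0 0 0;0 0 0 0 0 0 0'; python3 - <<'E'
from h import *
go([.444,-.344,.031],-21.6)
E
```

```text
t: 4.8
position: [0.4458, -0.3448, 0.0342]
orientation: [180.0, -0.1, -21.5]
wrist_force: [-0.5, 2.2, 4.9]
gripper_width: 0.0212
t 4.8 pos [ 0.4458 -0.3448  0.0342] ori [ 1.7998e+02 -8.0000e-02 -2.1520e+01] grip 0.0212 F [-0.5  2.2  4.9]
shift now-axes [-1.9 -0.   3.2] shift if turned first [-1.9 -0.   3.2] turn [ 0.02 -0.08  0.08]
```

```bash
python3 -m handwheel '0 0 -8 0 0 0 0;0 0 -20 0 0 0 0;0 0 -30 0 0 0 0;0 0 -30 0 0 0 0;0 0 -30 0 0 0 0;0 0 -30 0 0 0 0;0 0 -30 0 0 0 0;0 0 -30 0 0 0 0'; python3 -m handwheel '0 0 -30 0 0 0 0;0 0 -30 0 0 0 0;0 0 -8 0 0 0 0;0 0 0 0 0 0 0'; python3 - <<'E'
from h import *
go([.53,-.15,.31],-3.9)
E
```

```text
t: 5.6
position: [0.4444, -0.3443, 0.2426]
orientation: [-180.0, 0.0, -21.5]
wrist_force: [0.5, -0.1, -2.3]
gripper_width: 0.0212
t: 6.0
position: [0.4454, -0.3449, 0.3105]
orientation: [179.9, -0.1, -21.5]
wrist_force: [-0.1, 0.6, -2.0]
gripper_width: 0.0209
t 6.0 pos [ 0.4454 -0.3449  0.3105] ori [ 1.7994e+02 -1.3000e-01 -2.1540e+01] grip 0.0209 F [-0.1  0.6 -2. ]
shift now-axes [   7.2 -212.3    0.3] shift if turned first [  71.1 -200.2    0.5] turn [  0.08  -0.12 -17.64]
```

```bash
python3 -m handwheel '0 0 0 0 0 -4.4 0;0 0 0 0 0 -4.4 0;0 0 0 0 0 -4.4 0;0 0 0 0 0 -4.4 0;9 -20 0 0 0 0 0;9 -26 0 0 0 0 0;9 -26 0 0 0 0 0;9 -26 0 0 0 0 0'; python3 -m handwheel '9 -26 0 0 0 0 0;9 -26 0 0 0 0 0;9 -26 0 0 0 0 0;8 -20 0 0 0 0 0;0 0 0 0 0 0 0'; python3 - <<'E'
from h import *
from workcell import *
go([.53,-.15,.31],-3.9)
for n in ["side","top","wrist"]:
    p=read_camera(n); a=p["frame"][:,:,::-1]; cv2.imwrite(f"pics/{n}2.png",a)
    if n=="side": cv2.imwrite("pics/sidez2.png",cv2.resize(a[100:300,300:500],None,fx=3,fy=3,interpolation=cv2.INTER_CUBIC))
    if n=="top": cv2.imwrite("pics/topz2.png",cv2.resize(a[100:250,280:430],None,fx=4,fy=4,interpolation=cv2.INTER_CUBIC))
E
```

```text
t: 6.8
position: [0.4867, -0.2479, 0.3069]
orientation: [-179.9, 0.2, -3.9]
wrist_force: [0.6, -0.4, -0.3]
gripper_width: 0.0209
t: 7.3
position: [0.5295, -0.1493, 0.3073]
orientation: [-179.8, 0.1, -3.6]
wrist_force: [0.4, 0.1, -0.9]
gripper_width: 0.0212
t 7.3 pos [ 0.5295 -0.1493  0.3073] ori [-1.7982e+02  1.4000e-01 -3.5700e+00] grip 0.0212 F [ 0.4  0.1 -0.9]
shift now-axes [ 0.6  0.7 -2.7] shift if turned first [ 0.6  0.7 -2.7] turn [-0.18  0.14  0.33]
```

View pics/sidez2.png

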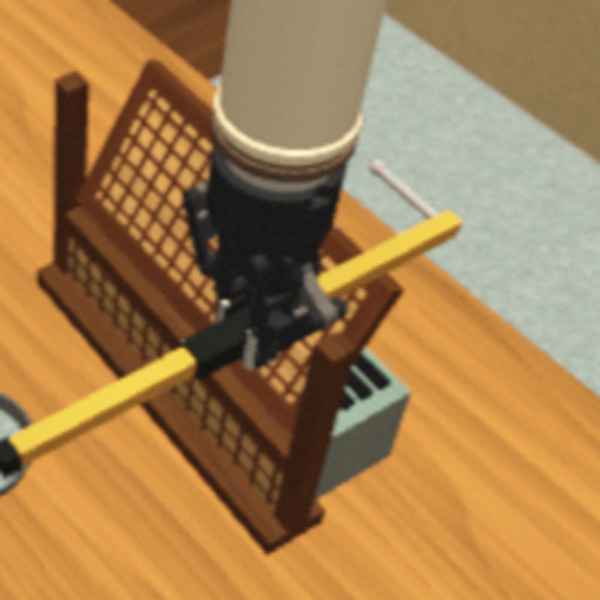

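View pics/topz2.png

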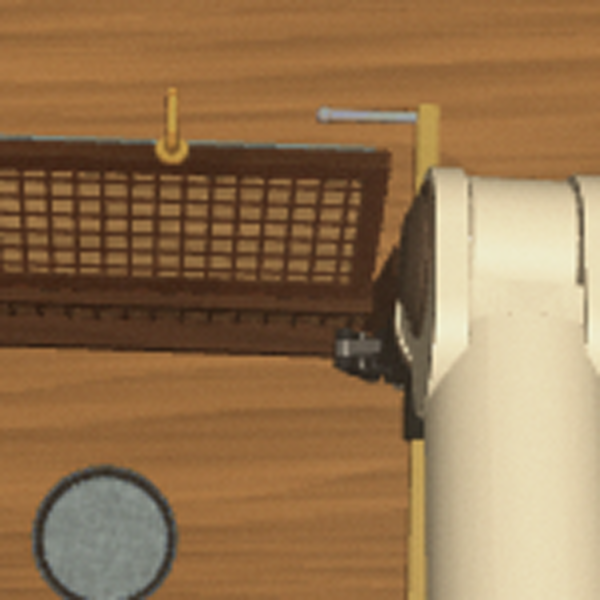

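View pics/wrist2.png

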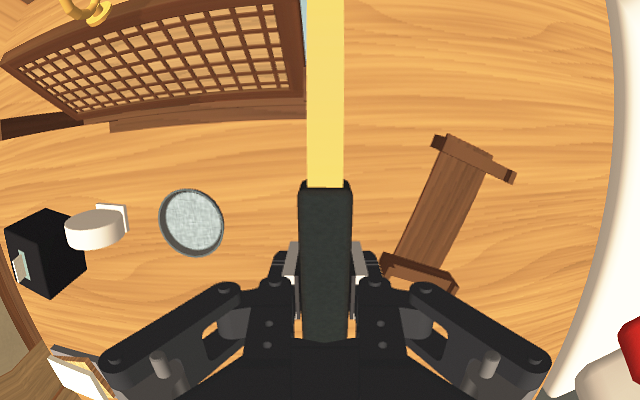

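```bash
python3 - <<'E'
from h import *
def zs(L): return np.array([(300+(x+.5)/3-.5,100+(y+.5)/3-.5) for x,y in L])
def zt(L): return np.array([(280+(x+.5)/4-.5,100+(y+.5)/4-.5) for x,y in L])
n=np.nan
p,r=fit(pole,{"side":zs([(12,458),(456,222),(377,165),(n,n)]),"top":zt([(n,n),(428,106),(322,114),(n,n)])},[.53,-.15,.32,-.06,0])
print("pole",p.round(4),"hook",(p[:3]+R.from_euler('zy',[p[3],p[4]]).apply([.175,.037,0])).round(4));print(r.round(1).tolist())
pos=np.array([.5295,-.1493,.3073])
# predicted by tool
pr=pole([pos[0]-.001,pos[1],pos[2]+.018,np.radians(-3.6),0]);print(pr.round(4)); 
for c in K: print(c,proj(c,pr).round(1).tolist())
print(zs([(12,458),(456,222),(377,165)]).round(1).tolist(), zt([(428,106),(322,114)]).tolist())
E
```

```text
pole [ 0.5283 -0.1559  0.3346 -0.0345  0.0402] hook [ 0.7043 -0.1249  0.3275]
[[-0.1, -0.0], [-0.5, -0.6], [0.1, 0.6], [-0.2, -0.5], [0.8, 0.0]]
[[ 0.3464 -0.1378  0.3253]
 [ 0.7106 -0.1608  0.3253]
 [ 0.7075 -0.0914  0.3253]
 [ 0.5285 -0.1493  0.3253]]
side [[300.1, 253.1], [450.5, 173.4], [425.4, 155.2], [381.1, 210.2]]
top [[383.4, 261.5], [385.8, 125.8], [360.2, 127.7], [384.6, 192.4]]
[[303.7, 252.3], [451.7, 173.7], [425.3, 154.7]] [[386.625, 126.125], [360.125, 128.125]]
```

```bash
python3 - <<'E'
from h import *
p=[.6296,.0145,-.0683,.5168]
o=np.array([p[0],p[1],.115]);B=Rz(p[2])@ry(p[3])
out=[]
for c,f,(x0,y0,w,h) in [("side","pics/side0.png",(365,115,60,60)),("top","pics/top0.png",(295,105,60,60))]:
    a=cv2.imread(f)[y0:y0+h,x0:x0+w]; k=6; a=cv2.resize(a,None,fx=k,fy=k,interpolation=cv2.INTER_CUBIC); b=a.copy()
    for r in (.016,.024):
        P=np.array([o+B@[r*np.cos(t),0,.185+r*np.sin(t)] for t in np.linspace(0,6.28,40)])
        q=(proj(c,P)-[x0,y0]+.5)*k-.5
        cv2.polylines(b,[q.astype(int).reshape(-1,1,2)],True,(255,0,0),1)
    q=(proj(c,np.array([o+B@[0,.156,.155],o+B@[0,-.156,.155]]))-[x0,y0]+.5)*k-.5
    cv2.line(b,tuple(int(v) for v in q[0]),tuple(int(v) for v in q[1]),(0,255,0),1)
    out.append(np.hstack([a,b]))
cv2.imwrite("pics/ring.png",cv2.resize(np.vstack(out),None,fx=.83,fy=.83))
E
```

```text
(no output)
```

View pics/ring.png

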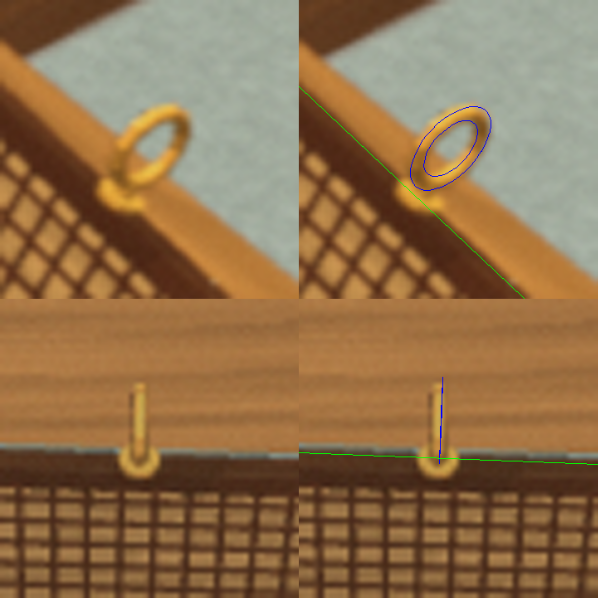

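```bash
python3 - <<'E'
from h import *
go([.5385,-.0913,.2558],-3.9)
E
python3 -m handwheel '3 -20 0 0 0 0 0;2 -20 0 0 0 0 0;0 -18 0 0 0 0 0;0 0 17 0 0 0 0;0 0 16 0 0 0 0;0 0 16 0 0 0 0;0 0 0 0 0 0 0'; python3 - <<'E'
from h import *
from workcell import *
go([.5385,-.0913,.2558],-3.9)
for n in ["side","top","wrist"]:
    p=read_camera(n); a=p["frame"][:,:,::-1]; cv2.imwrite(f"pics/{n}3.png",a)
    if n=="side": z=cv2.resize(a[100:220,330:450],None,fx=5,fy=5,interpolation=cv2.INTER_CUBIC);cv2.imwrite("pics/sidez3.png",z)
    if n=="top": cv2.imwrite("pics/topz3.png",cv2.resize(a[100:200,280:380],None,fx=6,fy=6,interpolation=cv2.INTER_CUBIC))
E
```

```text
t 7.45 pos [ 0.5282 -0.1546  0.3077] ori [-1.7999e+02  1.6000e-01 -3.9600e+00] grip 0.0212 F [ 0.3 -0.4 -1.1]
shift now-axes [  6.  -63.8  51.9] shift if turned first [  6.  -63.8  51.9] turn [-0.01  0.16 -0.06]
t: 8.15
position: [0.5359, -0.0979, 0.2574]
orientation: [-180.0, 0.3, -4.1]
wrist_force: [-0.1, 0.3, -0.5]
gripper_width: 0.021
t 8.15 pos [ 0.5359 -0.0979  0.2574] ori [-179.99    0.32   -4.06] grip 0.021 F [-0.1  0.3 -0.5]
shift now-axes [ 2.2 -6.8  1.6] shift if turned first [ 2.2 -6.8  1.6] turn [-0.01  0.32 -0.16]
```

View pics/sidez3.png

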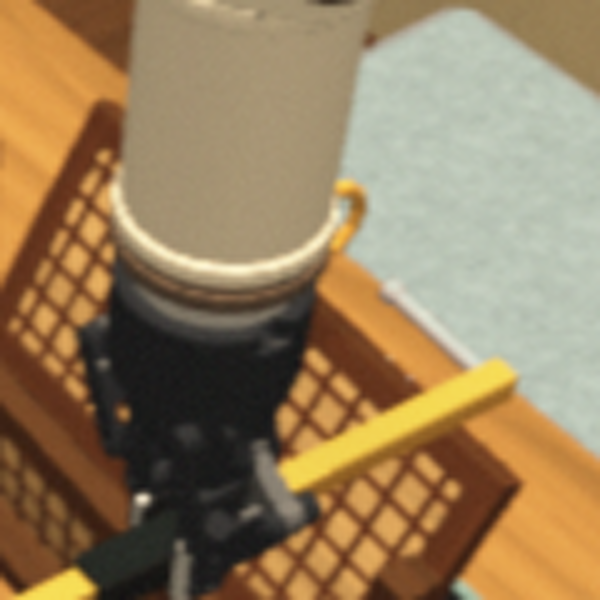

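View pics/topz3.png

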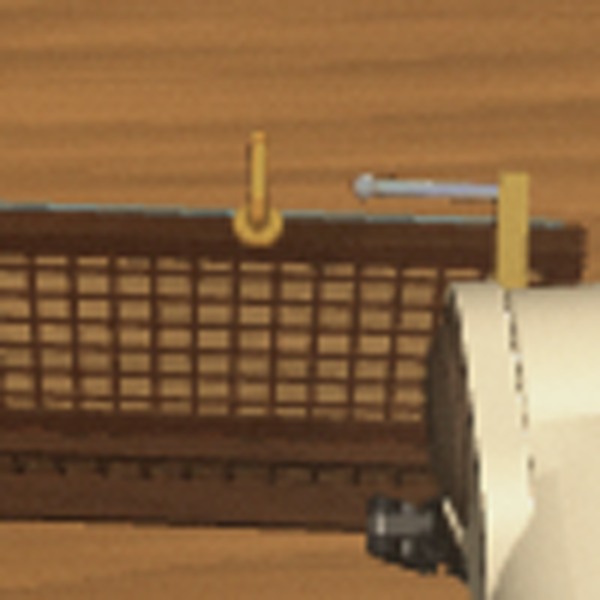

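View pics/wrist3.png

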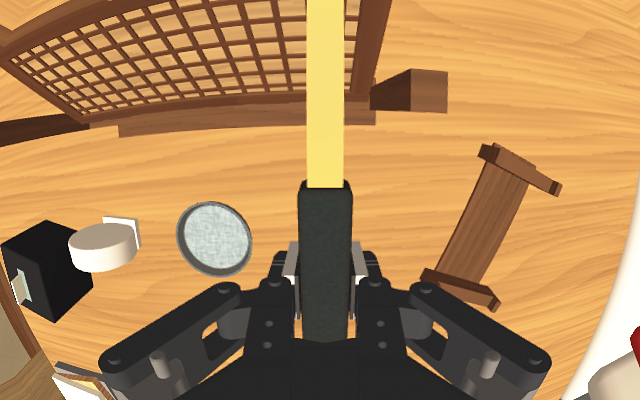

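```bash
cat >> h.py <<'E'
def tri(us,ut):
    f=lambda P: np.r_[proj("side",P)[0]-us,proj("top",P)[0]-ut]
    r=least_squares(f,[.6,0,.2]); return r.x,f(r.x)
E
python3 - <<'E'
from h import *
us=np.array([330+390.5/5-.5,100+289.5/5-.5]); ut=np.array([280+364.5/6-.5,100+185.5/6-.5])
b,r=tri(us,ut); print("ball",b.round(4),r.round(2))
us=np.array([330+505/5-.5,100+376/5-.5]); ut=np.array([280+513/6-.5,100+176/6-.5])
e,r=tri(us,ut); print("rod end",e.round(4),r.round(2))
print("pred",pole([.5359-.001,-.0979,.2574+.018,np.radians(-4.06),0])[1:3].round(4))
ys=np.array([.0682,.9977,0]); xs=np.array([.9977,-.0682,0])
for ring in ([.7208,.0082,.2758],[.719,.009,.275]):
    d=b-ring; print("ball rel ring x,y,z",(d@xs).round(4),(d@ys).round(4),d[2].round(4))
# ring from side ellipse centre and top: 
E
```

```text
ball [ 0.7158 -0.0396  0.2738] [ 0.02 -0.   -0.02  0.02]
rod end [ 0.7187 -0.1095  0.2733] [-0.04  0.01  0.04 -0.05]
pred [[ 0.7169 -0.1108  0.2754]
 [ 0.7143 -0.0415  0.2754]]
ball rel ring x,y,z -0.0017 -0.048 -0.002
ball rel ring x,y,z 0.0001 -0.0487 -0.0012
```

```bash
python3 -m handwheel '0 -12 -1 0 0 0 0;0 -14 0 0 0 0 0;0 -14 0 0 0 0 0;0 -14 0 0 0 0 0;0 -14 0 0 0 0 0;0 -8 0 0 0 0 0;0 0 0 0 0 0 0'; python3 - <<'E'
from h import *
from workcell import *
go([.5385,-.0913,.2558],-3.9)
for n in ["side","top"]:
    p=read_camera(n); a=p["frame"][:,:,::-1]; cv2.imwrite(f"pics/{n}4.png",a)
    if n=="side": z=cv2.resize(a[100:220,330:450],None,fx=5,fy=5,interpolation=cv2.INTER_CUBIC);cv2.imwrite("pics/sidez4.png",z)
    if n=="top": cv2.imwrite("pics/topz4.png",cv2.resize(a[100:200,280:380],None,fx=6,fy=6,interpolation=cv2.INTER_CUBIC))
E
```

```text
t: 9.0
position: [0.5436, -0.0183, 0.2614]
orientation: [-180.0, -0.0, -3.8]
wrist_force: [0.4, -0.3, -2.0]
gripper_width: 0.0211
t 9.0 pos [ 0.5436 -0.0183  0.2614] ori [-1.7997e+02 -1.0000e-02 -3.7500e+00] grip 0.0211 F [ 0.4 -0.3 -2. ]
shift now-axes [-0.3 73.2  5.6] shift if turned first [-0.1 73.2  5.6] turn [-0.03 -0.01  0.15]
```

View pics/sidez4.png

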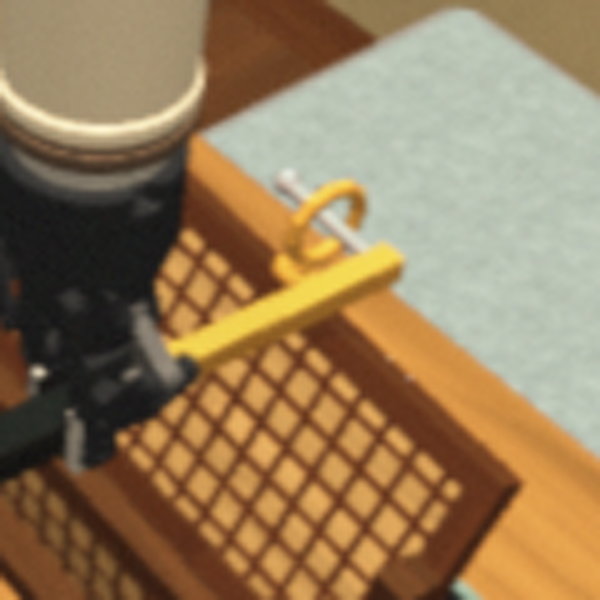

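View pics/topz4.png

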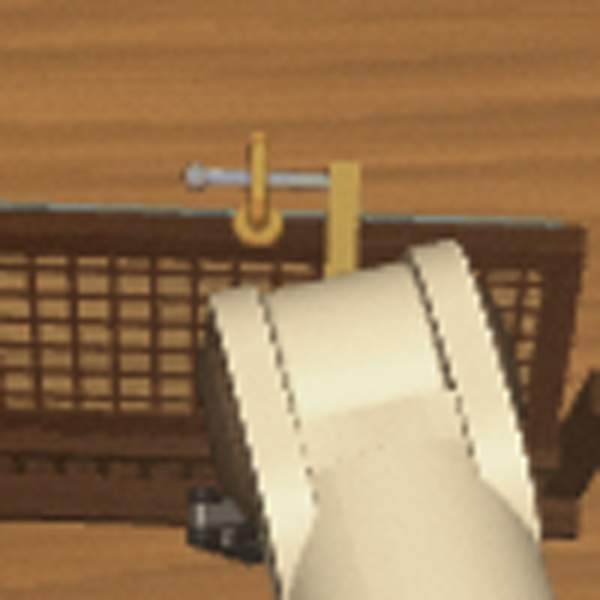

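```bash
python3 -m handwheel '-5 0 -2 0 0 0 0;-5 0 -3 0 0 0 0;-9 0 -4 0 0 0 0;-9 0 -4 0 0 0 0;-9 0 -3 0 0 0 0;-9 0 -2 0 0 0 0;-9 0 -2 0 0 0 0;-9 0 -1 0 0 0 0'; python3 - <<'E'
from h import *
from workcell import *
go([.5385,-.0913,.2558],-3.9)
for n in ["side","top"]:
    p=read_camera(n); a=p["frame"][:,:,::-1]; cv2.imwrite(f"pics/{n}5.png",a)
    if n=="side": z=cv2.resize(a[100:220,310:430],None,fx=5,fy=5,interpolation=cv2.INTER_CUBIC);cv2.imwrite("pics/sidez5.png",z)
E
```

```text
t: 9.9
position: [0.479, -0.0162, 0.2826]
orientation: [180.0, -0.0, -3.9]
wrist_force: [1.8, -0.8, -3.1]
gripper_width: 0.0211
t 9.9 pos [ 0.479  -0.0162  0.2826] ori [ 1.7998e+02 -4.0000e-02 -3.9400e+00] grip 0.0211 F [ 1.8 -0.8 -3.1]
shift now-axes [64.5 70.8 26.9] shift if turned first [64.4 70.9 26.8] turn [ 0.02 -0.04 -0.04]
```

View pics/sidez5.png

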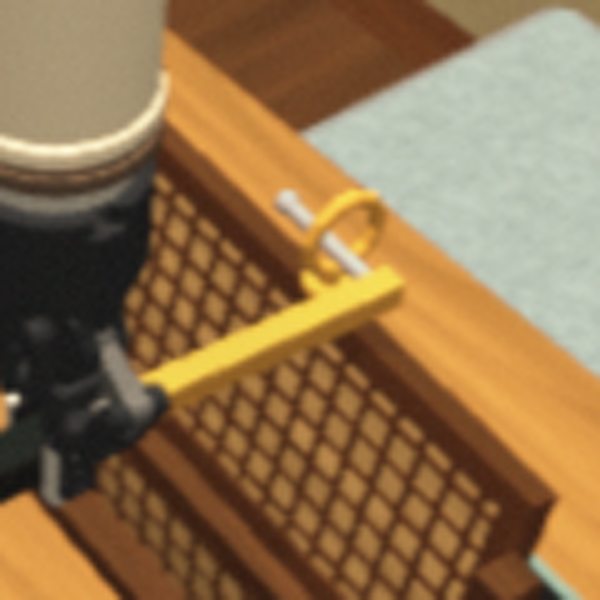

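```bash
python3 -m handwheel '-9 0 -1 0 0 0 0;-9 0 -1 0 0 0 0;-9 0 0 0 0 0 0;-6 0 0 0 0 0 0;0 0 0 0 0 0 0'; python3 - <<'E'
from h import *
from workcell import *
go([.5385,-.0913,.2558],-3.9)
E
python3 -m handwheel '-4 0 0 0 0 0 0;-3 0 0 0 0 0 0;0 0 0 0 0 0 0'; python3 - <<'E'
from h import *
from workcell import *
go([.5385,-.0913,.2558],-3.9)
E
```

```text
t: 10.5
position: [0.4457, -0.0138, 0.2843]
orientation: [180.0, 0.0, -3.9]
wrist_force: [0.7, -0.4, -1.6]
gripper_width: 0.0208
t 10.5 pos [ 0.4457 -0.0138  0.2843] ori [ 1.7996e+02  3.0000e-02 -3.9100e+00] grip 0.0208 F [ 0.7 -0.4 -1.6]
shift now-axes [97.9 71.  28.5] shift if turned first [97.9 71.  28.5] turn [ 0.04  0.03 -0.01]
t: 10.8
position: [0.442, -0.0132, 0.2851]
orientation: [-180.0, -0.3, -3.9]
wrist_force: [8.8, -0.0, -4.1]
gripper_width: 0.0215
t 10.8 pos [ 0.442  -0.0132  0.2851] ori [-179.95   -0.31   -3.94] grip 0.0215 F [ 8.8 -0.  -4.1]
shift now-axes [101.5  71.3  29.8] shift if turned first [101.6  71.3  29.3] turn [-0.05 -0.31 -0.04]
```

```bash
python3 -m handwheel '-2 0 0 0 0 0 0;0 0 0 0 0 0 0'; python3 - <<'E'
from h import *
from workcell import *
go([.5385,-.0913,.2558],-3.9)
for n in ["side","top"]:
    p=read_camera(n); a=p["frame"][:,:,::-1]; cv2.imwrite(f"pics/{n}6.png",a)
    if n=="side": z=cv2.resize(a[110:260,300:450],None,fx=4,fy=4,interpolation=cv2.INTER_CUBIC);cv2.imwrite("pics/sidez6.png",z)
    if n=="top": cv2.imwrite("pics/topz6.png",cv2.resize(a[110:210,260:400],None,fx=5,fy=5,interpolation=cv2.INTER_CUBIC))
E
```

```text
t: 11.0
position: [0.4418, -0.013, 0.2857]
orientation: [-179.9, -0.5, -4.0]
wrist_force: [13.9, 0.7, -5.2]
gripper_width: 0.0213
t 11.0 pos [ 0.4418 -0.013   0.2857] ori [-179.91   -0.52   -3.95] grip 0.0213 F [13.9  0.7 -5.2]
shift now-axes [101.6  71.5  30.7] shift if turned first [101.8  71.6  29.9] turn [-0.09 -0.52 -0.05]
```

View pics/sidez6.png

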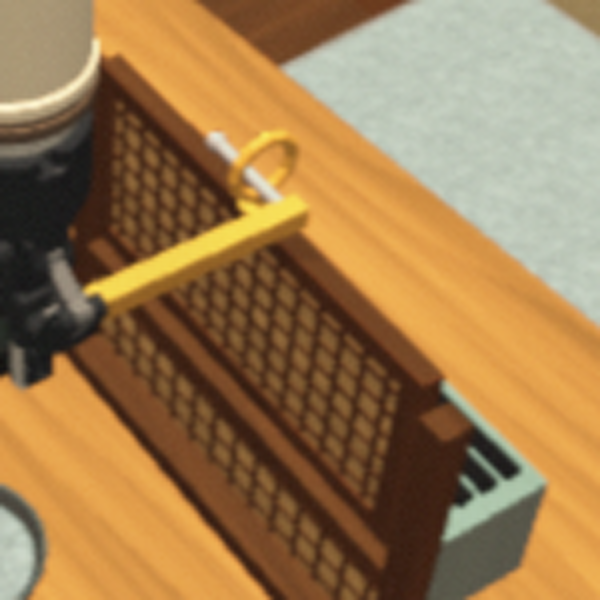

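View pics/topz6.png

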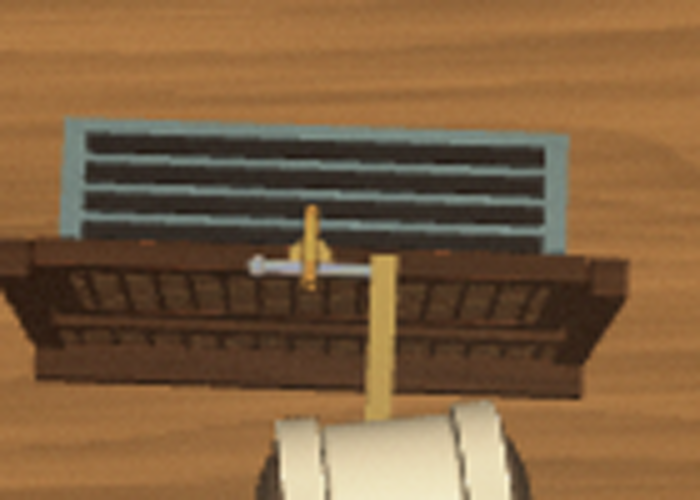

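```bash
python3 - <<'E'
from h import *
for f in (0,.03,.06,.1):
    q=screen([.6296,.0145,-.0683,f]); print(f,((proj("side",q[2:])-[300,110]+.5)*4-.5).round(0).tolist(),((proj("top",q[2:])-[260,110]+.5)*5-.5).round(0).tolist())
E
```

```text
0 [[107.0, 55.0], [432.0, 380.0], [261.0, 166.0]] [[33.0, 248.0], [590.0, 269.0], [312.0, 247.0]]
0.03 [[113.0, 53.0], [439.0, 377.0], [269.0, 163.0]] [[33.0, 240.0], [591.0, 261.0], [312.0, 237.0]]
0.06 [[119.0, 50.0], [446.0, 374.0], [276.0, 159.0]] [[34.0, 232.0], [591.0, 253.0], [312.0, 227.0]]
0.1 [[128.0, 48.0], [454.0, 369.0], [287.0, 155.0]] [[35.0, 221.0], [591.0, 243.0], [313.0, 214.0]]
```

```bash
python3 -m handwheel '4 0 0 0 0 0 0;4 0 0 0 0 0 0;4 0 1 0 0 0 0;4 0 1 0 0 0 0;0 0 0 0 0 0 0;0 0 0 0 0 0 0'; python3 - <<'E'
from h import *
from workcell import *
go([.5385,-.0913,.2558],-3.9)
for n in ["side","top"]:
    p=read_camera(n); a=p["frame"][:,:,::-1]; cv2.imwrite(f"pics/{n}7.png",a)
    if n=="side": z=cv2.resize(a[120:220,320:420],None,fx=6,fy=6,interpolation=cv2.INTER_CUBIC);cv2.imwrite("pics/sidez7.png",z)
    if n=="top": cv2.imwrite("pics/topz7.png",cv2.resize(a[110:210,260:400],None,fx=5,fy=5,interpolation=cv2.INTER_CUBIC))
E
```

```text
t: 11.7
position: [0.4535, -0.0142, 0.2821]
orientation: [-180.0, 0.0, -3.9]
wrist_force: [-0.3, -0.3, -1.0]
gripper_width: 0.0212
t 11.7 pos [ 0.4535 -0.0142  0.2821] ori [-1.7998e+02  4.0000e-02 -3.9100e+00] grip 0.0212 F [-0.3 -0.3 -1. ]
shift now-axes [90.  71.1 26.2] shift if turned first [90.  71.1 26.3] turn [-0.02  0.04 -0.01]
```

View pics/sidez7.png

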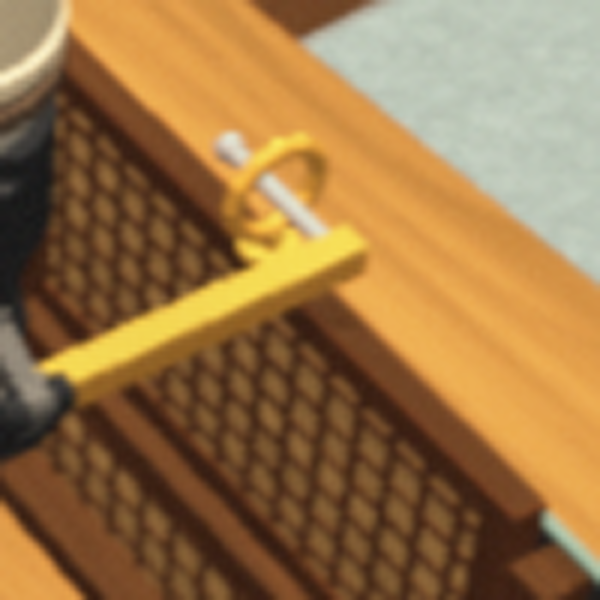

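View pics/topz7.png

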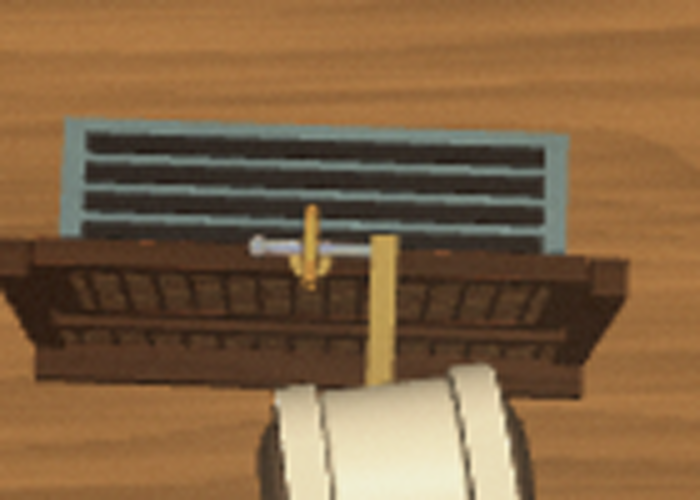

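The finger is centred in the bore (top zoom, row 247) and the flap stayed shut. Next I'll withdraw the hook sideways.

```bash
python3 -m handwheel '0 8 0 0 0 0 0;0 12 0 0 0 0 0;0 14 0 0 0 0 0;0 14 0 0 0 0 0;0 14 0 0 0 0 0;0 14 0 0 0 0 0;0 14 0 0 0 0 0;0 10 0 0 0 0 0';python3 -m handwheel '0 0 -20 0 0 0 0;0 0 -25 0 0 0 0;-10 15 0 0 0 0 0;-10 20 0 0 0 0 0;-10 20 0 0 0 0 0;0 0 0 0 0 0 0'; python3 - <<'E'
from h import *
from workcell import *
go([.435,-.340,.300],-22.6)
for n in ["side","top","wrist"]:
    p=read_camera(n); a=p["frame"][:,:,::-1]; cv2.imwrite(f"pics/{n}8.png",a)
E
```

```text
t: 12.6
position: [0.4465, -0.1162, 0.2823]
orientation: [180.0, 0.0, -4.0]
wrist_force: [-0.5, 0.3, -1.5]
gripper_width: 0.0212
t: 13.2
position: [0.4113, -0.1703, 0.3272]
orientation: [179.9, 0.1, -4.2]
wrist_force: [0.6, 0.6, -2.4]
gripper_width: 0.0211
t 13.2 pos [ 0.4113 -0.1703  0.3272] ori [ 1.7992e+02  5.0000e-02 -4.2200e+00] grip 0.0211 F [ 0.6  0.6 -2.4]
shift now-axes [ 36.1 167.5  27.4] shift if turned first [ 87.  147.6  27.2] turn [ 0.09  0.04 18.38]
```

View pics/side8.png

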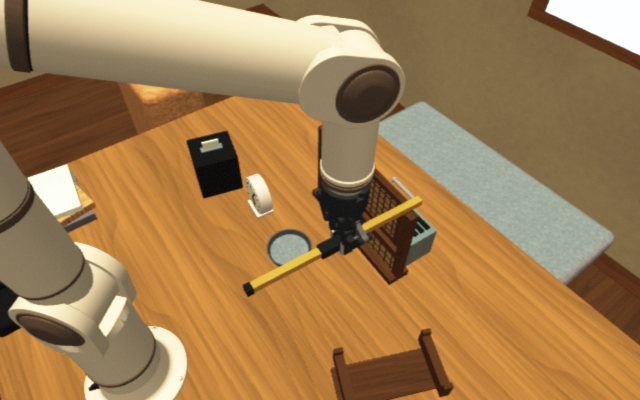

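View pics/wrist8.png

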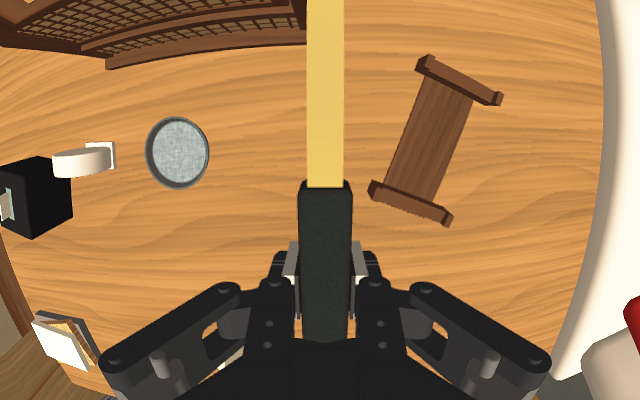

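```bash
python3 - <<'E'
from h import *
from workcell import *
s=observe()
P=np.array([wplane(s,uv,.055)[:2] for uv in [(424,63),(498,98),(375,190),(448,218)]])
m=P.mean(0); u=(P[0]+P[1]-P[2]-P[3])/4; l=(P[0]-P[1]+P[2]-P[3])/4
print(P.round(3).tolist(),m.round(4),2*np.linalg.norm(u),2*np.linalg.norm(l),np.degrees(np.arctan2(u[1],u[0])),np.degrees(np.arctan2(-l[0],l[1])))
go([m[0]+.003,m[1],.200],-22.5)
a=cv2.imread("pics/top8.png"); cv2.imwrite("pics/topz8.png",cv2.resize(a[180:290,380:490],None,fx=5,fy=5,interpolation=cv2.INTER_CUBIC))
E
```

```text
[[0.547, -0.31], [0.501, -0.427], [0.373, -0.234], [0.322, -0.346]] [ 0.436  -0.3292] 0.1935012566211542 0.12406591407318754 -23.96756457084844 -22.890677173130157
t 13.35 pos [ 0.4134 -0.1667  0.3274] ori [-1.7998e+02 -2.0000e-02 -3.9300e+00] grip 0.0206 F [ 0.2 -0.1 -1.6]
shift now-axes [ 36.6 160.5 127.3] shift if turned first [ 85.9 140.4 127.4] turn [-0.02 -0.02 18.57]
```

View pics/topz8.png

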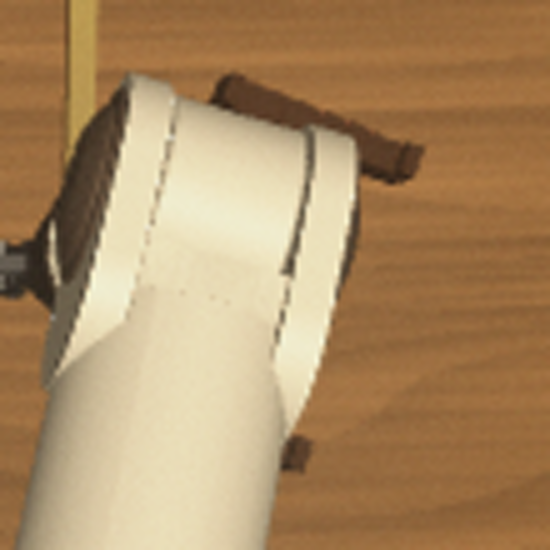

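```bash
python3 -m handwheel '0 0 0 0 0 4.7 0;0 0 0 0 0 4.8 0;0 0 0 0 0 4.8 0;0 0 0 0 0 4.8 0;12 20 0 0 0 0 0;15 25 0 0 0 0 0;15 25 0 0 0 0 0;15 25 0 0 0 0 0'; python3 -m handwheel '15 25 0 0 0 0 0;13 25 0 0 0 0 0;0 0 25 0 0 0 0;0 0 30 0 0 0 0;0 0 30 0 0 0 0;0 0 30 0 0 0 0;0 0 12 0 0 0 0;0 0 0 0 0 0 0'; python3 - <<'E'
from h import *
from workcell import *
go([.436,-.335,.037],-23)
p=read_camera("wrist");cv2.imwrite("pics/wrist9.png",p["frame"][:,:,::-1])
E
```

```text
t: 14.15
position: [0.4294, -0.2767, 0.3273]
orientation: [-180.0, -0.0, -22.9]
wrist_force: [1.0, -0.1, -1.5]
gripper_width: 0.0213
t: 14.95
position: [0.4342, -0.3322, 0.1986]
orientation: [-179.9, 0.2, -23.0]
wrist_force: [0.5, 0.5, -1.6]
gripper_width: 0.0213
t 14.95 pos [ 0.4342 -0.3322  0.1986] ori [-179.9     0.2   -22.95] grip 0.0213 F [ 0.5  0.5 -1.6]
shift now-axes [  3.3   2.1 161.6] shift if turned first [  2.7   1.8 161.6] turn [-0.1   0.2   0.05]
```

View pics/wrist9.png

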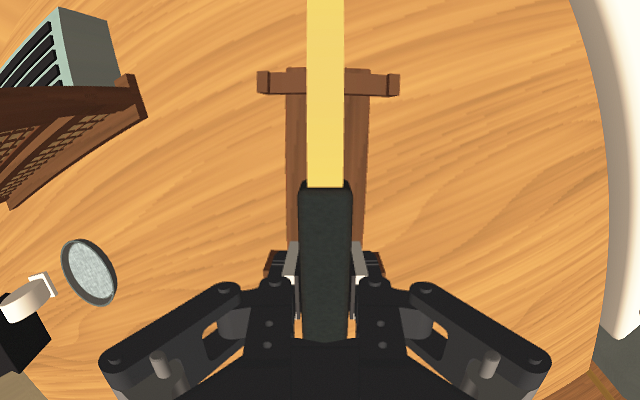

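```bash
python3 -c "
from h import *
from workcell import *
s=observe();A=R.from_euler('xyz',s['orientation'],degrees=True)
for uv in [(262,82),(394,85)]: print((A.inv().apply(wplane(s,uv,.055)-s['position'])*1000).round(1))"
python3 -m handwheel '0 0 25 0 0 0 0;0 0 30 0 0 0 0;0 0 30 0 0 0 0;0 0 30 0 0 0 0;0 0 20 0 0 0 0;0 0 12 0 0 0 0;0 0 7 0 0 0 0;0 0 0 0 0 0 0'; python3 -m handwheel '0 0 4 0 0 0 0;0 0 2 0 0 0 0;0 0 0 0 0 0 0'
```

```text
[101.  -58.3 145.2]
[ 98.5  63.6 145.1]
t: 15.8
position: [0.4353, -0.3339, 0.0467]
orientation: [180.0, -0.0, -23.0]
wrist_force: [-0.3, -0.2, -1.0]
gripper_width: 0.0211
t: 16.1
position: [0.4349, -0.3338, 0.0407]
orientation: [180.0, -0.0, -23.0]
wrist_force: [-0.2, -0.4, -2.1]
gripper_width: 0.0209
```

```bash
python3 -m handwheel '0 0 3 0 0 0 0;0 0 2 0 0 0 0;0 0 1 0 0 0 0;0 0 0 0 0 0 0'; python3 -m handwheel '0 0 1 0 0 0 0;0 0 0 0 0 0 0'
```

```text
t: 16.5
position: [0.4346, -0.3336, 0.0344]
orientation: [180.0, 0.0, -23.0]
wrist_force: [-0.5, -0.0, 0.6]
gripper_width: 0.0209
t: 16.7
position: [0.4347, -0.3337, 0.0342]
orientation: [180.0, 0.0, -23.0]
wrist_force: [-4.7, 2.8, 8.6]
gripper_width: 0.021
```

```bash
python3 -m handwheel '0 0 -0.5 0 0 0 0;0 0 0 0 0 0 0.4;0 0 0 0 0 0 0.6;0 0 0 0 0 0 0.8;0 0 0 0 0 0 0.8;0 0 0 0 0 0 0.8;0 0 0 0 0 0 0.8'; python3 -m handwheel '0 0 -8 0 0 0 0.8;0 0 -15 0 0 0 0.8;0 0 -25 0 0 0 0.8;0 0 -30 0 0 0 0.8;0 0 -30 0 0 0 0.8;0 0 -30 0 0 0 0.8;0 0 -20 0 0 0 0.8;0 0 0 0 0 0 0.8'; python3 - <<'E'
from h import *
from workcell import *
go([.17,-.62,.25],-23)
p=read_camera("wrist");cv2.imwrite("pics/wrist10.png",p["frame"][:,:,::-1])
E
```

```text
t: 17.4
position: [0.4347, -0.3336, 0.0338]
orientation: [-180.0, -0.0, -23.0]
wrist_force: [0.5, -0.1, -0.0]
gripper_width: 0.0684
t: 18.2
position: [0.4369, -0.335, 0.1967]
orientation: [179.9, -0.4, -23.0]
wrist_force: [0.5, -0.4, -0.7]
gripper_width: 0.0686
t 18.2 pos [ 0.4369 -0.335   0.1967] ori [179.86  -0.43 -23.02] grip 0.0686 F [ 0.5 -0.4 -0.7]
shift now-axes [-133.8  366.8  -53.4] shift if turned first [-134.4  366.6  -53.3] turn [ 0.14 -0.43 -0.02]
```

View pics/wrist10.png

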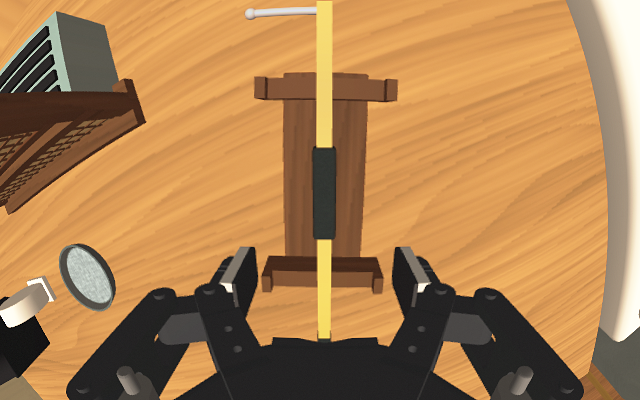

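The pole lies square across both bars, with the grip centred at about (324,193) between them. I'll move the arm aside to get a full check from the fixed cameras.

```bash
python3 -m handwheel '-8 22 -5 0 0 0 0.8;-11 30 -7 0 0 0 0.8;-11 30 -7 0 0 0 0.8;-11 30 -7 0 0 0 0.8;-11 30 -7 0 0 0 0.8;-11 30 -7 0 0 0 0.8;-11 30 -7 0 0 0 0.8;-11 30 -7 0 0 0 0.8'; python3 -m handwheel '-11 30 0 0 0 0 0.8;-11 30 0 0 0 0 0.8;-11 30 0 0 0 0 0.8;-11 30 0 0 0 0 0.8;0 0 0 0 0 0 0.8;0 0 0 0 0 0 0.8'; python3 - <<'E'
from h import *
from workcell import *
for n in ["side","top"]:
    p=read_camera(n); a=p["frame"][:,:,::-1]; cv2.imwrite(f"pics/{n}11.png",a)
    for l in ["tissue_box","clock","dish","ring","rest","pole_grip"]: print(n,l,[(np.round(b["bbox"],1).tolist(),round(b["score"],2)) for b in boxes_of(l,p)[:1]])
    o=cv2.imread(f"pics/{n}0.png")
    for nm,(x0,y0,x1,y1) in {"side":{"objs":(180,125,315,270)},"top":{"objs":(165,215,330,275)}}[n].items():
        print("diff",np.abs(o[y0:y1,x0:x1].astype(int)-a[y0:y1,x0:x1]).mean())
E
```

```text
t: 19.05
position: [0.2643, -0.514, 0.2453]
orientation: [-179.9, 0.1, -23.0]
wrist_force: [0.9, 0.2, -0.4]
gripper_width: 0.0682
t: 19.65
position: [0.1772, -0.6068, 0.2446]
orientation: [-179.9, 0.1, -23.1]
wrist_force: [-0.0, 0.7, -0.4]
gripper_width: 0.0685
side tissue_box [([183.8, 130.3, 240.9, 196.5], 0.88)]
side clock [([245.4, 176.6, 272.2, 218.2], 0.57)]
side dish [([266.5, 227.1, 311.7, 268.2], 0.96)]
side ring [([326.5, 122.7, 412.5, 243.5], 0.61)]
side rest [([327.0, 327.6, 455.1, 400.0], 0.79)]
side pole_grip [([305.4, 318.1, 469.1, 394.5], 0.83)]
diff 4.427977862920391
top tissue_box [([168.3, 220.5, 223.6, 267.5], 0.86)]
top clock [([168.4, 220.3, 224.3, 269.5], 0.68)]
top dish [([287.2, 218.6, 325.7, 250.7], 0.76)]
top ring [([267.2, 153.3, 378.9, 175.8], 0.56)]
top rest [([398.4, 192.2, 463.0, 274.2], 0.77)]
top pole_grip [([411.6, 176.8, 456.8, 291.3], 0.92)]
diff 1.7651515151515151
```

View pics/side11.png

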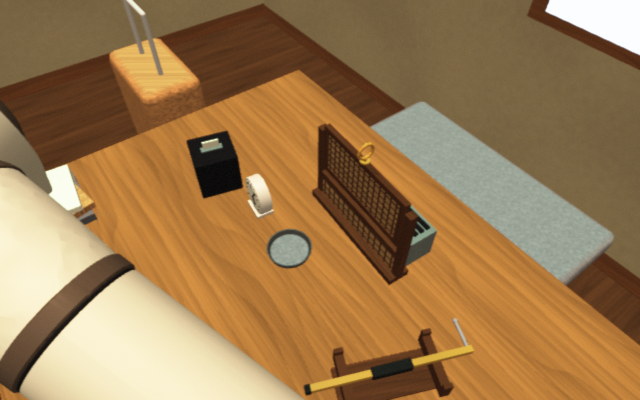

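View pics/top11.png

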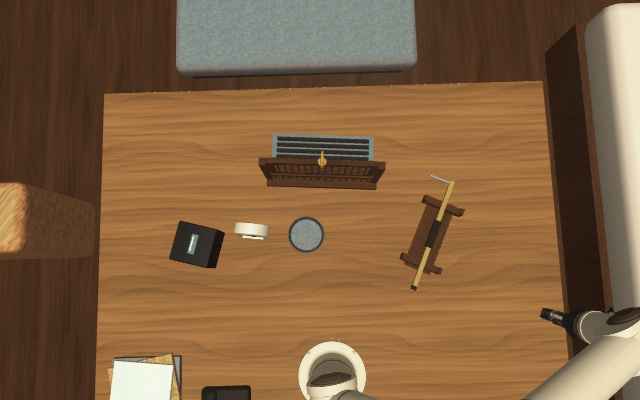

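```bash
python3 - <<'E'
import cv2,numpy as np
a=cv2.imread("pics/side6.png");b=cv2.imread("pics/side11.png")
# right part of the flap, unobstructed in both; and screen base as reference
for (x,y,w,h) in [(385,165,28,45),(370,225,35,45)]:
    s,_=cv2.phaseCorrelate(np.float32(cv2.cvtColor(a,6)[y:y+h,x:x+w]),np.float32(cv2.cvtColor(b,6)[y:y+h,x:x+w])); print(np.round(s,2))
E
```

```text
[-0.03  0.46]
[0.02 0.41]
```

```bash
python3 -c "
from workcell import *
print(job_done()); print(observe()['t'])"
```

```text
the job is handed in; nothing more can be done
None
the job is handed in; nothing more can be done
```

The flap is shut, the pole is back across both bars of its rest, and the job was handed in at about 20 s of robot time. No verdict was reported.

**What I did:** I gripped the pole by its rubber grip and lifted it. I passed the hook finger through the ring from the right, with the flap open about 0.51 rad, and drew the flap along its arc at about 0.5 rad/s. It reached the stop, where the wrist force rose to about 14 N. I then centred the finger in the bore, withdrew it sideways, laid the pole on the rest, released it and moved the arm away.

**Last checks:**
- **Flap:** the ring and flap edges sit where the model puts them at about 0 to 0.01 rad. The flap did not move relative to the screen after unhooking.
- **Pole:** it lies square across both bars, level, with its middle about at the rest's centre by my estimate.
- **Tissue box, clock and dish:** in the pictures they stand where they did at the start. Their detected boxes shifted by about 1 to 4 pixels, which I took as detector noise. In the last top view the network gave the tissue box's position for the clock, but the clock is visibly in its place.
- **Robot:** no contact between the robot and the flap was seen in the pictures. At the end the arm was clear of everything.

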